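Hold the amber reference cell in the photometer's light path

TASK

First open the photometer's shutter by sliding its red knob all the way towards you. Then take the amber glass cell out of the rack, gripping it by its two white frosted faces and never touching its clear windows with the fingers, and hold it upright and still in the light path, centred between lamp and detector with the windows facing them, so that the whole beam passes through both windows. Do not bump the photometer with the cell, leave the other cells and things as they are, and finish while still holding the cell there.

Things in the scene. Friction and masses are not known exactly. Their poses are not given: they have to be found in the camera images.
- photometer: Open-path photometer, fixed; grey base 310 x 90 x 14 mm (x, y, z), origin under its centre. The beam, 10 mm across, runs along its x axis, 120 mm above the table, from the blue lamp head at -x to the white detector head at +x. Heads 70 x 70 x 50 mm, on posts, centred 105 mm from the origin, tops at z = 145 mm. The free gap runs from x = -62 to +66 mm.
- beam_mid (a point): Middle of the light path, 120 mm above the photometer's origin, halfway between the heads; axes as the photometer's (x along the beam).
- shutter (a joint): Sliding shutter on the lamp head, m: 0 = closed, 0.035 = fully open (end stop). It slides along the photometer's +y; friction about 2 N, stays where left.
- shutter_knob (a point): Middle of the red upright shutter knob: 16 mm across (13 mm waist), 28 mm tall, its top at z = 177 mm, standing on a 3 mm plate whose top is at z = 149 mm, on top of the lamp head. At joint value 0 it lies at x = -95, y = -17.5 mm in the photometer's frame, and moves with the shutter.
- cell_rack: Low grey rack, fixed, 220 x 70 x 20 mm (x, y, z), origin at the centre of its underside. Three pockets in a row along its x axis at x = -70, 0 and 70 mm, 12 mm deep (floor at z = 8 mm), about 2 mm loose on each side of a cell. The cells stand in them in any order, their x axes along the row.
- amber_cell: Solid amber glass cell, loose, 42 x 30 x 64 mm (x, y, z), about 0.15 to 0.22 kg; origin at the centre of its underside. Its clear windows look to +x and -x; its white frosted faces, 40 mm long and 30 mm apart, look to +y and -y.
- amber_cell_center (a point): Centre of the amber cell, 32 mm above its underside; axes as the cell's.
- amber_windows: The amber cell's two clear windows, part of the cell: panes 26 mm wide and 58 mm tall on its +x and -x ends. Origin and axes are the cell's.
- green_cell: Green glass cell in the rack; stays there. Same build, size and axes as the amber cell.
- clear_cell: Colourless glass cell in the rack; stays there. Same build, size and axes as the amber cell.
- ring_mould: Grey ring mould, loose, 75 mm across, 40 mm tall, origin under its centre; a bystander behind the work.
- tape_roll: Roll of brown tape, loose, 67 mm across, 24 mm tall; a bystander behind the work.
- stopwatch: Black stopwatch, loose, 65 x 58 x 15 mm; a bystander behind the work.

How it is judged:
By the outcome, as a careful person would: the job done as asked, in the order asked, and still so for the second after the job is handed in, while the arm keeps its last pose, push and grip.
It also fails if it takes over 54 s, if anything falls off the work surface, if the arm or the gripper's body presses on something with over 40 N, if the wrist force passes 120 N, or if a joint passes its speed limit or range.

ROBOT

A 7-joint arm with a two-finger parallel gripper is mounted at the origin on a cart in front of the work surface, level with it; the furniture and walls round the work are solid. World frame = base frame: x ahead of the robot, y to its left, z up, the work surface at z = 0. Lengths are in m, angles in rad, forces in N, time in s.
With the tool pointing down it reaches from about 0.4 to 0.85 m from the base axis. Payload 4.5 kg.
Tool frame: the origin (TCP) lies at the very end of the fingers, on their centre line; the grasp point (between the pads) lies 19 mm behind it (r.grip_depth is the z of the grasp point in the tool frame, in m); z points along the fingers, y is the line along which they close (so a half turn about z gives the same grasp; the last joint's range is limited). The gripper opens to 88 mm and grips with 3 to 60 N. Pads are 18 mm wide; open, the fingers measure 123 mm over their backs; the gripper's body (75 mm by 187 mm) begins 45 mm behind the grasp point.
Start: joints at [1.164, 0.689, -0.195, 1.565, 0.157, 0.902, -0.215], TCP at [0.267, -0.565, 0.239] pointing down, gripper open.
Joint ranges: [-3.01, 3.01], [-0.46, 2.08], [-1.47, 1.51], [0.13, 2.56], [-1, 4.14], [0.04, 2.09], [-2.66, 2.66]. Speed limits (rad/s): [2.57, 2.57, 3.14, 3.14, 3.14, 3.14, 3.14].

INTERFACE

Orientations are given as a unit quaternion [x, y, z, w].
In Python, from plant import r, snapshot, camera_params, get_state gives the robot as it stands (r), with the cameras as plain functions and the readings as plain functions.
- The arm moves only by the tool pendant, called after "Request:" by a JSON object that holds its "name" and its "arguments". Schema: {"type":"object","properties":{"rows":{"type":"array","items":{"type":"number"},"minItems":7,"maxItems":70},"squeeze":{"type":"number"},"only":{"type":"string"},"quiet":{"type":"boolean"},"lines":{"type":"string"}},"required":["rows"],"additionalProperties":false}. rows is one flat list of numbers that holds 1 to 10 rows one after another, with no inner brackets; each row has 7 numbers: the opening from 0.0 (shut) to 1.0 (fully open), then dx, dy, dz in fractions of the full range, 1 being 500 mm, then a rotation vector rx, ry, rz in shares of 4 rad (1.0 is 4 rad); each row is the pose to reach, as a shift and turn from the pose commanded when the call began, along the tool's axes at that moment; what a row does not reach only later rows make up. A row lasts 1/10 s, in which the tool goes at most 0.05 m and 0.15 rad, less where a joint would pass 70% of its speed; a pose out of reach is approached as far as the arm can. The fingers move at their own pace and stop on an object; squeeze is the grip in N (left out, the last holds). Time passes only in rows, so rows that do not move let the fingers close. The tool returns the time, the measured TCP pose, the force, the opening and the grip force at its end. only (a regular expression) keeps the lines of the reply that match it, lines (a string "A,B") keeps lines A to B, and quiet returns only ok. Input that does not fit is refused with a message, and nothing moves.
- get_state(): the state, without advancing time (a new reading comes with each control period).
- snapshot(name): name is "scene" or "top" or "wrist"; returns the picture (420x560x3 uint8, red, green, blue); there is no depth.
- camera_params(name): a dict with "fx", "fy", "cx", "cy" (pixels), "k1" (the pictures are not rectified: a ray, as slopes to the right and down, at radius r is drawn at 1 + k1 r^2 times it, then the intrinsics apply), "rvec" (rotation vector, rad) and "tvec" (3), from world to camera coordinates, as OpenCV has them. Camera axes: x right, y down, z forward; pixel columns grow to the right and rows downward; lengths in m; the calibration is good to about 2 mm. A picture is of the moment at which its call begins: read the wrist's pose just before it. camera_params takes no time and is no camera call; for the wrist camera it gives the pose at the moment of the call.
- r.finish_job(): hands the job in; it is judged then, once.
The state is a dict: "clock": time; "q": joint angles; "qd": joint speeds; "joint_torque": joint torques, N m; "tool_pos": TCP position; "eef_rot": TCP orientation; "contact_force": force on the tool from outside, world axes, zero at the start; "moment": the same for the moment, N m; "opening": opening from 0.0 (shut) to 1.0 (fully open); "finger_force": force on a finger pad.
Only numpy, scipy, OpenCV 4.12 (cv2) and the standard library are available. Lean on these libraries where they do the work, as an engineer would, in place of code of your own. Each camera call takes 0.05 s, during which the arm holds its last target. There are 200 camera calls.

## Working session

There is one attempt and no reset: what is moved stays moved. The work goes in short steps, Python scripts to look and compute and a tool call to move; the robot and the scene stay as the last step left them, time stands still between calls to the robot, and variables do not carry over. Pictures are saved under pics/ and viewed, at most 10 in all, crops included, and the job is handed in when it is done.

```bash
ls; mkdir -p pics
```

Run:
```python
from plant import r, snapshot, camera_params, get_state
import cv2
s=get_state();print(s)
for n in("scene","top"):
    cv2.imwrite(f"pics/{n}0.png",snapshot(n)[:,:,::-1]);print(n,camera_params(n))
```

```text
pics
plant.py
{'clock': 0.0, 'q': array([ 1.16378854,  0.69001528, -0.19449555,  1.56630773,  0.15730477,
        0.90251229, -0.21510195]), 'qd': array([-2.83506109e-04,  1.09233710e-03,  3.75664237e-04,  1.14065301e-03,
       -1.50542149e-04, -1.64578653e-03,  6.45667886e-05]), 'joint_torque': array([-2.08906577e-04, -5.27563047e+01, -1.26704659e+00, -1.53429759e+01,
       -5.26666758e-02,  6.51413837e-03,  1.59707452e-04]), 'tool_pos': array([ 0.26634806, -0.56471779,  0.23789972]), 'eef_rot': array([ 9.75801516e-01,  2.18656222e-01, -2.73467783e-04, -8.84511912e-04]), 'contact_force': array([-0.37652715,  0.53506933, -0.37689466]), 'moment': array([-0.0535666 ,  0.03294691, -0.01464354]), 'finger_force': 0.0, 'opening': 0.9986485836885344}
scene {'fx': 436.5353499721685, 'fy': 436.5353499721685, 'cx': 281.27318456902657, 'cy': 200.20320625808796, 'k1': -0.1219295129159087, 'rvec': array([ 1.23047796, -1.89739614,  1.20230516]), 'tvec': array([0.2511632 , 0.35626385, 0.63379131])}
top {'fx': 384.67507227923625, 'fy': 384.67507227923625, 'cx': 280.23616887872595, 'cy': 206.97580230685097, 'k1': -0.0919687243376671, 'rvec': array([ 2.15268938, -2.20515585,  0.06136437]), 'tvec': array([0.02020552, 0.60184443, 0.94586666])}
```

View pics/scene0.png

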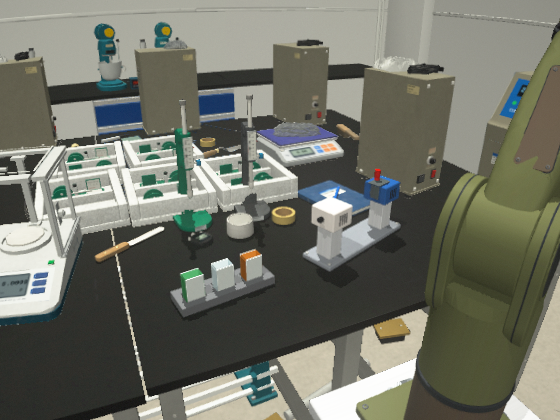

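View pics/top0.png

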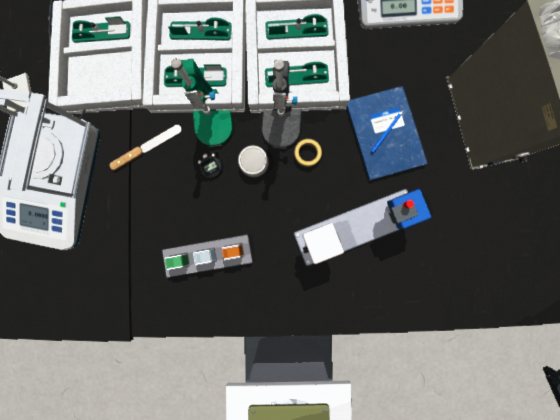

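The top view shows the amber cell at about (232,253), at the right end of the rack. The white detector head is at (323,243), the blue lamp head at (409,207) and the red knob at (409,204). The robot's side is at the bottom of the picture, and the scene view agrees with this layout. Next I'll measure positions.

Create h.py:
```python
from plant import r, snapshot, camera_params, get_state
import numpy as np, cv2
from scipy.spatial.transform import Rotation as R
def ray(p,uv):
    n=(np.atleast_2d(uv).astype(float)-[p['cx'],p['cy']])/[p['fx'],p['fy']]
    K=np.eye(3); d=np.array([p['k1'],0,0,0,0.])
    n=cv2.undistortPoints(n[:,None],K,d)[:,0]
    M=R.from_rotvec(np.ravel(p['rvec'])).as_matrix()
    return -M.T@np.ravel(p['tvec']), np.c_[n,np.ones(len(n))]@M
def plane(p,uv,z):
    c,d=ray(p,uv); return c+d*((z-c[2])/d[:,2])[:,None]
def tri(p1,a,p2,b):
    c,d=ray(p1,a);e,f=ray(p2,b);d=d[0];f=f[0]
    s=np.linalg.lstsq(np.c_[d,-f],e-c,rcond=None)[0]
    return (c+s[0]*d+e+s[1]*f)/2, np.linalg.norm(c+s[0]*d-e-s[1]*f)
def hsv(im,lo,hi): return cv2.inRange(cv2.cvtColor(im,cv2.COLOR_RGB2HSV),np.array(lo),np.array(hi))
def blobs(m,amin=30):
    n,l,s,c=cv2.connectedComponentsWithStats(m)
    return [(s[i],c[i],(l==i).astype(np.uint8)) for i in range(1,n) if s[i][4]>=amin]
def outline(m): return max(cv2.findContours(m,0,cv2.CHAIN_APPROX_NONE)[0],key=len)[:,0]
def rect(p,m,z):
    xy=plane(p,outline(m),z)[:,:2]
    return cv2.minAreaRect((xy*1000).astype(np.float32))
def todelta(pos,yaw):
    "shift in tool axes, turn rotvec in tool axes, to tool-down pose with tool y along yaw (mod pi, nearest)"
    s=get_state();T=R.from_quat(s['eef_rot'])
    y=np.array([np.cos(yaw),np.sin(yaw),0]);
    z=np.array([0,0,-1.]);best=None
    for sg in(1,-1):
        M=R.from_matrix(np.c_[np.cross(sg*y,z),sg*y,z]);v=(T.inv()*M).as_rotvec()
        print('turn',v.round(4))
    print('shift',T.inv().apply(np.array(pos)-s['tool_pos']).round(4),'q',s['q'].round(3))
```

Run:
```python
from h import *
for n in("scene","top"):
    im=cv2.cvtColor(cv2.imread(f"pics/{n}0.png"),cv2.COLOR_BGR2RGB);p=camera_params(n)
    print(n)
    for k,lo,hi,z in(("red",(0,150,90),(5,255,255),.163),("blue",(100,150,60),(125,255,255),.145),("amber",(6,150,90),(22,255,255),.072),("green",(45,120,80),(85,255,255),.072),("white",(0,0,225),(180,40,255),.145)):
        for s,c,m in blobs(hsv(im,lo,hi),40):
            if n=="top" and not(150<c[0]<460 and 180<c[1]<290): continue
            if n=="scene" and not(160<c[0]<410 and 150<c[1]<310): continue
            print(k,s,c.round(1),[np.round(v,1) for v in rect(p,m,z)])
```

```text
scene
red [375 169   6  12  57] [377.1 173.9] [array([ 585. , -266.4]), array([13.4, 80.4]), np.float64(54.5)]
blue [375 176  25  28 336] [387.8 190.3] [array([ 527.4, -259.4]), array([ 52.8, 172.8]), np.float64(49.7)]
blue [364 178  10  22  89] [367.5 188.8] [array([ 555.2, -219.3]), array([ 22. , 135.4]), np.float64(54.8)]
amber [240 250  20  30 182] [246.2 261.1] [array([464.1, 151.3]), array([ 37.7, 110.5]), np.float64(51.3)]
green [162 129  28  65 586] [178.4 160.6] [array([1203.1,  149.6]), array([ 98.9, 668. ]), np.float64(75.8)]
green [220 164  18  10 102] [226.1 168.9] [array([1005.6,   19.6]), array([58.1, 69.3]), np.float64(89.7)]
green [254 172  18   8  76] [262. 176.] [array([899. , -60.7]), array([51.4, 51.5]), np.float64(14.1)]
green [231 178  11   7  51] [236.  180.9] [array([893.4,  23.3]), array([30.6, 45.5]), np.float64(70.4)]
green [173 210  39  21 550] [192.2 219.3] [array([705.3, 203.3]), array([113.4,  90. ]), np.float64(7.3)]
green [181 270  21  31 165] [188.3 278.8] [array([441.7, 285.3]), array([38.2, 99.1]), np.float64(56.5)]
white [192 144  11  12  63] [19
[... 648 characters left out ...]
264. ] [array([374.3, 226.5]), array([26.6, 33. ]), np.float64(8.6)]
top
red [403 202  10   6  45] [408.1 204.5] [array([ 590.8, -270.8]), array([19.8, 10.8]), np.float64(88.6)]
blue [388 189  43  40 708] [412.9 208. ] [array([ 582. , -280.3]), array([71.4, 80.5]), np.float64(20.3)]
amber [222 246  19  12 154] [231.1 251.8] [array([495. , 124.2]), array([21.4, 41.8]), np.float64(7.3)]
green [166 257  17  11 137] [173.9 261.8] [array([473.6, 262.2]), array([19.2, 40.3]), np.float64(8.4)]
white [304 223  39  40 998] [323.  242.7] [array([513.2, -87.3]), array([68.7, 69. ]), np.float64(19.9)]
white [193 250  18  15 108] [203.1 256.5] [array([488.3, 179.4]), array([26.6, 34.4]), np.float64(9.2)]
```

Run:
```python
from h import *
todelta([.585,-.265,.29],np.radians(19.9)); 
p=camera_params('wrist');c,d=ray(p,[[280,210],[280,0]]);print(c,d,get_state()['tool_pos'])
```

```text
turn [-1.4000e-03 -1.1000e-03 -1.4772e+00]
turn [-1.1000e-03  1.4000e-03  1.6644e+00]
shift [ 0.4161 -0.1352 -0.0518] q [ 1.164  0.69  -0.195  1.566  0.157  0.902 -0.215]
[ 0.34100621 -0.52842526  0.38439205] [[-0.30441491 -0.14028463 -0.94230966]
 [ 0.26738486  0.13008609 -1.15531006]] [ 0.2664001  -0.56476735  0.23799962]
```

The manual's scale: shifts go in shares of 500 mm and turns go in shares of 4 rad. Converting my numbers, 0.416 m / 0.5 = 0.832, -0.135 m / 0.5 = -0.27, -1.477 rad / 4 = -0.3693.

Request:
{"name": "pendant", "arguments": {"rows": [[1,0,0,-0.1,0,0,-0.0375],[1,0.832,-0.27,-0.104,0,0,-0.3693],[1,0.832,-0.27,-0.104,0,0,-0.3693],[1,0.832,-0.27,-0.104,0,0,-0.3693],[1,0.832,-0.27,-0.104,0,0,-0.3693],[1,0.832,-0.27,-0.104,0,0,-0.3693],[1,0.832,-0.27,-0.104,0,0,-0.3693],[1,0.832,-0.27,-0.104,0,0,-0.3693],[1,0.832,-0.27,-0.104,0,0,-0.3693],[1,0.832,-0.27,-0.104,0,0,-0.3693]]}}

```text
refused: rows[0]: [1, 0, 0, -0.1, 0, 0, -0.0375] is not of type 'number' (schema: type "number"). Nothing was moved.
```

Nothing moved. I misread the format; it is one flat list, 7 numbers to a row, no inner brackets. Resending.

Request:
{"name": "pendant", "arguments": {"rows": [1,0,0,-0.1,0,0,-0.0375,1,0.832,-0.27,-0.104,0,0,-0.3693,1,0.832,-0.27,-0.104,0,0,-0.3693,1,0.832,-0.27,-0.104,0,0,-0.3693,1,0.832,-0.27,-0.104,0,0,-0.3693,1,0.832,-0.27,-0.104,0,0,-0.3693,1,0.832,-0.27,-0.104,0,0,-0.3693,1,0.832,-0.27,-0.104,0,0,-0.3693,1,0.832,-0.27,-0.104,0,0,-0.3693,1,0.832,-0.27,-0.104,0,0,-0.3693]}}

```text
clock: 1.1
tool_pos: [0.5872, -0.2622, 0.2905]
eef_rot: [0.571, 0.821, 0.001, -0.0]
contact_force: [0.2, -0.3, -0.7]
opening: 1.002
finger_force: 0.0
```

Request:
{"name": "pendant", "arguments": {"rows": [1,0,0,0,0,0,0,1,0,0,0,0,0,0]}}

```text
clock: 1.3
tool_pos: [0.5853, -0.2651, 0.29]
eef_rot: [0.574, 0.819, -0.0, -0.001]
contact_force: [-0.5, 0.1, 0.6]
opening: 0.998
finger_force: 0.0
```

Run:
```python
from h import *
todelta([.585,-.265,.29],np.radians(19.9))
p=camera_params('wrist');im=snapshot('wrist');cv2.imwrite("pics/w1.png",im[:,:,::-1])
for k,lo,hi,z in(("red",(0,150,60),(5,255,255),.177),("blue",(100,150,60),(125,255,255),.145)):
    for s,c,m in blobs(hsv(im,lo,hi),100): print(k,s,c.round(1),rect(p,m,z),plane(p,c,z))
```

```text
turn [-0.0012 -0.0006  0.0004]
turn [ 9.0000e-04 -1.9000e-03 -3.1412e+00]
shift [ 0.0002 -0.0002  0.    ] q [ 0.658  0.71  -0.591  1.43   0.414  1.128  0.349]
red [278 190  17  25 332] [285.9 202.3] ((589.1904907226562, -264.8897705078125), (13.520742416381836, 21.225820541381836), 19.965713500976562) [[ 0.58912654 -0.26503134  0.177     ]]
blue [ 236  162   75   77 3198] [272.6 207.4] ((581.4918212890625, -278.1880187988281), (68.84278106689453, 75.48316955566406), 19.8022403717041) [[ 0.58309185 -0.28388935  0.145     ]]
blue [397 175  40  75 486] [414.5 207.9] ((717.26611328125, -242.1083526611328), (6.943075180053711, 88.54402160644531), 51.69462585449219) [[ 0.7115381  -0.23786706  0.145     ]]
blue [448 199  12  31 158] [453.4 210.2] ((750.2586059570312, -230.64614868164062), (7.329405307769775, 31.11292839050293), 14.375344276428223) [[ 0.74945608 -0.22665552  0.145     ]]
blue [439 231  12  20 135] [444.7 241. ] ((757.4169921875, -258.2375183105469), (7.701573848724365, 21.462520599365234), 14.573421478271484) [[ 0.75757652 -0.25862409  0.145     ]]
```

View pics/w1.png

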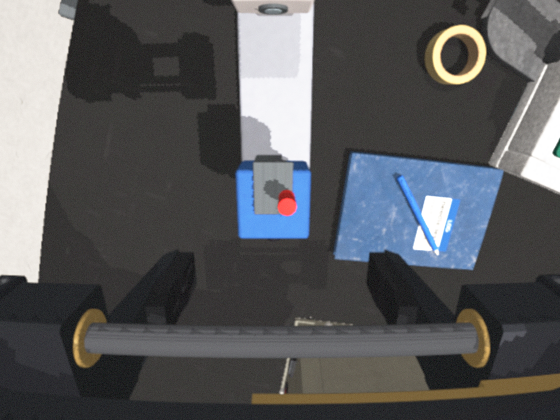

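The wrist view shows the red knob at (287,202) on the plate over the blue head. The head spans columns 236–310, and the detector head is at the top. I'll check the knob mask including hue wrap-around.

Run:
```python
from h import *
p=camera_params('wrist');im=cv2.cvtColor(cv2.imread("pics/w1.png"),cv2.COLOR_BGR2RGB)
h=cv2.bitwise_or(hsv(im,(0,100,50),(8,255,255)),hsv(im,(165,100,50),(180,255,255)))
for s,c,m in blobs(h,100): print(s,c,rect(p,m,.177))
th=np.radians(109.8);xp=np.array([np.cos(th),np.sin(th)]);yp=np.array([-xp[1],xp[0]])
pt=lambda uv,z:(lambda q:(q@xp,q@yp))(plane(p,uv,z)[:,:2]-[.5483,-.185])
for k,uv,z in(("knob L/R/far",[[278,205],[295,205],[288,215]],.177),("head L/R/back",[[237,215],[310,215],[275,239]],.145),("plate L/R, near",[[253,185],[294,185],[274,156]],.149)): print(k,np.round(pt(uv,z),4))
todelta([.5905,-.267,.156],th-np.pi/2)
```

```text
[277 190  19  26 387] [286.25581395 202.75968992] ((588.398193359375, -267.1528015136719), (15.23388385772705, 22.14421272277832), 19.839704513549805)
knob L/R/far [[-0.093  -0.0929 -0.1019]
 [-0.0031 -0.0175 -0.0116]]
head L/R/back [[-0.114  -0.114  -0.1392]
 [ 0.0365 -0.0334  0.0003]]
plate L/R, near [[-0.0832 -0.0832 -0.0565]
 [ 0.02   -0.0175  0.0006]]
turn [-0.0022  0.0003 -0.0005]
turn [4.0000e-04 3.4000e-03 3.1411e+00]
shift [-0.0022  0.006   0.1341] q [ 0.66   0.71  -0.589  1.43   0.414  1.128  0.349]
```

Scaled: 0.135 m / 0.5 = 0.27, -0.005 m / 0.5 = -0.01.

Request:
{"name": "pendant", "arguments": {"rows": [0.45,-0.01,0.009,0.1,0,0,0,0.45,-0.01,0.009,0.2,0,0,0,0.45,-0.01,0.009,0.27,0,0,0,0.45,-0.01,0.009,0.27,0,0,0,0,-0.01,0.009,0.27,0,0,0,0,-0.01,0.009,0.27,0,0,0,0,-0.01,0.009,0.27,0,0,0,0,-0.01,0.009,0.27,0,0,0,0,-0.01,0.009,0.27,0,0,0,0,-0.01,0.009,0.27,0,0,0], "squeeze": 15}}

```text
clock: 2.35
tool_pos: [0.5917, -0.269, 0.1566]
eef_rot: [0.574, 0.819, 0.0, 0.001]
contact_force: [0.0, -0.1, 3.8]
opening: 0.172
finger_force: 15.0
```

Scaled: -0.027 m / 0.5 = -0.054, -0.02 m / 0.5 = -0.04.

Request:
{"name": "pendant", "arguments": {"rows": [0,0,-0.02,0,0,0,0,0,0,-0.04,0,0,0,0,0,0,-0.054,0,0,0,0,0,0,-0.054,0,0,0,0]}}

```text
clock: 2.75
tool_pos: [0.5643, -0.2789, 0.1565]
eef_rot: [0.575, 0.818, -0.001, -0.0]
contact_force: [0.1, -0.6, 7.5]
opening: 0.176
finger_force: 15.0
```

Request:
{"name": "pendant", "arguments": {"rows": [0,0,-0.006,0,0,0,0,0,0,-0.006,0,0,0,0]}}

```text
clock: 2.95
tool_pos: [0.5634, -0.2792, 0.1565]
eef_rot: [0.575, 0.818, 0.001, 0.001]
contact_force: [2.4, 0.5, 6.2]
opening: 0.173
finger_force: 15.0
```

Request:
{"name": "pendant", "arguments": {"rows": [0,0,-0.006,0,0,0,0,0,0,-0.006,0,0,0,0]}}

```text
clock: 3.15
tool_pos: [0.5632, -0.2792, 0.1566]
eef_rot: [0.574, 0.819, 0.002, 0.003]
contact_force: [7.8, 0.9, 0.6]
opening: 0.175
finger_force: 15.0
```

Scaled: -0.004 m / 0.5 = -0.008.

Request:
{"name": "pendant", "arguments": {"rows": [0,0,-0.008,0,0,0,0,0,0,-0.008,0,0,0,0,0,0,-0.008,0,0,0,0]}}

```text
clock: 3.45
tool_pos: [0.5631, -0.2792, 0.1567]
eef_rot: [0.573, 0.819, 0.005, 0.005]
contact_force: [15.0, 1.9, -3.6]
opening: 0.171
finger_force: 15.0
```

Request:
{"name": "pendant", "arguments": {"rows": [0.45,0,0.012,0,0,0,0,0.45,0,0.012,0,0,0,0,0.45,0,0.012,0,0,0,0,0.45,0,0.012,-0.1,0,0,0,0.45,0,0.012,-0.2,0,0,0,0.45,0.06,0.012,-0.28,0,0,0,0.45,0.1,0.012,-0.28,0,0,0,0.45,0.1,0.012,-0.28,0,0,0]}}

```text
clock: 4.25
tool_pos: [0.5439, -0.2299, 0.297]
eef_rot: [0.573, 0.82, -0.0, -0.0]
contact_force: [0.5, -0.3, 0.6]
opening: 0.452
finger_force: 0.0
```

Run:
```python
from h import *
p=camera_params('wrist');im=snapshot('wrist');cv2.imwrite("pics/w2.png",im[:,:,::-1])
p2=camera_params('scene');i2=snapshot('scene');cv2.imwrite("pics/s2.png",cv2.resize(i2[140:290,160:420,::-1],None,fx=3,fy=3))
```

```text
(no output)
```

View pics/w2.png

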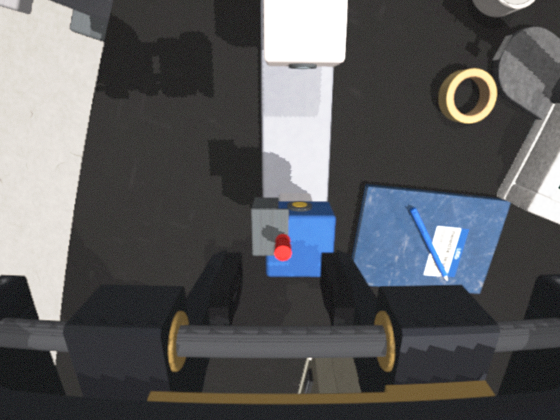

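The shutter plate and knob (283,247) have moved left past the head's edge and the lamp port (300,205) is clear, so the shutter is open against its stop. The detector's inner top edge is at row 66 or so. I'll refine the photometer frame from this picture.

Run:
```python
from h import *
p=camera_params('wrist');im=cv2.cvtColor(cv2.imread("pics/w2.png"),cv2.COLOR_BGR2RGB)
th=np.radians(109.8);xp=np.array([np.cos(th),np.sin(th)]);yp=np.array([-xp[1],xp[0]])
pt=lambda uv,z:np.round((lambda q:np.c_[q@xp,q@yp])(plane(p,uv,z)[:,:2]-[.5483,-.185])*1000,1).tolist()
print("knob L R far",pt([[274,250],[293,250],[284,261]],.177))
print("lamp top: R edge far/near, back L,R; front",pt([[334,270],[334,210],[290,276],[328,276],[320,203]],.145))
g=cv2.cvtColor(im,cv2.COLOR_RGB2GRAY).astype(int)
for rr in(20,50,100,130,160,185):
    row=g[rr,250:360];print(rr,[(i+250,int(d)) for i,d in enumerate(np.diff(row)) if abs(d)>35])
for cc in(275,300,330): print(cc,[(i+40,int(d)) for i,d in enumerate(np.diff(g[40:90,cc])) if abs(d)>20])
```

```text
knob L R far [[-92.5, 27.7], [-92.5, 10.5], [-103.7, 18.6]]
lamp top: R edge far/near, back L,R; front [[-131.7, -33.6], [-65.5, -29.9], [-138.8, 12.0], [-138.8, -27.8], [-58.4, -16.0]]
20 [(260, 48), (263, 74), (346, -116), (347, -74)]
50 [(260, 51), (261, 58), (344, -58), (345, -120)]
100 [(260, 49), (261, 58), (331, -91), (332, -60)]
130 [(260, 41), (261, 65), (262, 55), (329, -68), (330, -71)]
160 [(261, 44), (262, 36), (328, -70), (329, -60)]
185 [(261, 43), (296, 36), (326, -44), (327, -82), (328, -43)]
275 [(61, -42), (62, -22), (65, 23)]
300 [(61, -44), (62, -55), (63, -27), (66, 36), (68, 41), (69, 23)]
330 [(61, -29), (62, -41), (66, 31)]
```

Run:
```python
from h import *
p=camera_params('wrist')
th=np.radians(109.8);xp=np.array([np.cos(th),np.sin(th)]);yp=np.array([-xp[1],xp[0]])
pt=lambda uv,z:np.round((lambda q:np.c_[q@xp,q@yp])(plane(p,uv,z)[:,:2]-[.5483,-.185])*1000,1).tolist()
print("base L",pt([[261,100],[261.7,130],[262,160]],.014),"R",pt([[332,100],[330,130],[329,160]],.014))
print("det L",pt([[262.5,20],[261.2,50]],.145),"R",pt([[347,20],[345.5,50]],.145),"edge",pt([[275,62],[300,62.5],[330,62.3]],.145))
# rack delta
todelta([.495,.1242,.20],np.radians(8.8))
```

```text
base L [[34.6, 47.1], [-2.8, 46.8], [-42.1, 47.0]] R [[35.0, -42.4], [-2.5, -41.5], [-41.8, -42.0]]
det L [[100.8, 37.0], [77.3, 38.3]] R [[101.3, -32.9], [77.8, -32.8]] edge [[67.7, 26.8], [67.4, 5.5], [67.8, -20.0]]
turn [-0.003   0.0005  0.1928]
turn [-8.0000e-04 -4.5000e-03 -2.9488e+00]
shift [0.3531 0.0759 0.0946] q [ 0.671  0.633 -0.609  1.583  0.402  1.055  0.298]
```

Scaled: 0.353 m / 0.5 = 0.706, 0.047 m / 0.5 = 0.094, 0.193 rad / 4 = 0.0483.

Request:
{"name": "pendant", "arguments": {"rows": [0.9,0.706,0.152,0.094,0,0,0.0483,0.9,0.706,0.152,0.094,0,0,0.0483,0.9,0.706,0.152,0.094,0,0,0.0483,0.9,0.706,0.152,0.094,0,0,0.0483,0.9,0.706,0.152,0.094,0,0,0.0483,0.9,0.706,0.152,0.094,0,0,0.0483,0.9,0.706,0.152,0.094,0,0,0.0483,0.9,0.706,0.152,0.094,0,0,0.0483,0.9,0.706,0.152,0.094,0,0,0.0483,0.9,0.706,0.152,0.094,0,0,0.0483]}}

```text
clock: 5.35
tool_pos: [0.497, 0.1227, 0.2478]
eef_rot: [0.652, 0.759, -0.002, 0.0]
contact_force: [0.2, -0.5, -0.6]
opening: 0.899
finger_force: 0.0
```

Run:
```python
from h import *
p=camera_params('wrist');im=snapshot('wrist');cv2.imwrite("pics/w3.png",im[:,:,::-1])
for s,c,m in blobs(hsv(im,(4,130,80),(24,255,255)),100): print(s,c,rect(p,m,.072))
todelta([.495,.1242,.20],np.radians(8.8))
```

```text
[ 268  147   24   48 1017] [279.72959685 170.68829892] ((493.1728820800781, 132.90432739257812), (22.916349411010742, 48.59243392944336), 8.704338073730469)
[ 89 310  32  59 556] [100.70863309 338.85791367] ((302.92462158203125, -118.11056518554688), (104.45690155029297, 33.83179473876953), 80.10418701171875)
[443 310  31  59 592] [461.23310811 338.9847973 ] ((752.90234375, -48.399993896484375), (34.15667724609375, 102.58688354492188), 26.309986114501953)
[ 233  375  327   29 2668] [420.26086957 392.17203898] ((711.4451293945312, -146.02597045898438), (476.28253173828125, 31.112812042236328), 8.878630638122559)
turn [-0.0014  0.0024 -0.0038]
turn [3.8000e-03 2.2000e-03 3.1378e+00]
shift [ 0.0024 -0.0018  0.048 ] q [-0.002  0.566 -0.524  1.879  0.387  0.799 -0.583]
```

View pics/w3.png

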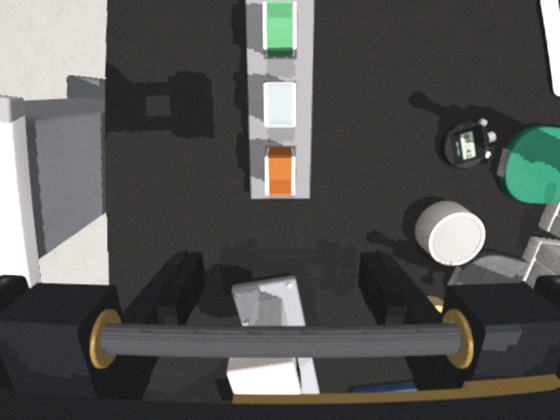

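The amber cell's top is at about (280,168) with its upper window showing above it. The clear cell (280,104) and green cell (281,27) are beyond it. The rack spans columns 250–312 and ends at row 198. I'll cross-check against the rack's end.

Run:
```python
from h import *
p=camera_params('wrist');im=cv2.cvtColor(cv2.imread("pics/w3.png"),cv2.COLOR_BGR2RGB)
a=np.radians(98.8);u=np.array([np.cos(a),np.sin(a)]);v=np.array([-u[1],u[0]])
pt=lambda uv,z:np.round((lambda q:np.c_[q@u,q@v])(plane(p,uv,z)[:,:2]-[.4937,.1292])*1000,1).tolist()
print("rack end (exp -40)",pt([[280,198.5]],.02),"sides(±35)",pt([[251,185],[310,185],[249,130],[312,130]],.02))
g=cv2.cvtColor(im,cv2.COLOR_RGB2GRAY).astype(int)
for rr in(180,188,192): print(rr,[(i+240,int(d)) for i,d in enumerate(np.diff(g[rr,240:325])) if abs(d)>12])
print([(i+140,int(d)) for i,d in enumerate(np.diff(g[140:205,280])) if abs(d)>12])
print("cell sides z72",pt([[265,180],[295,180],[280,194.5]],.072))
todelta([.4937,.1292,.20],np.radians(8.8))
```

```text
rack end (exp -40) [[-42.7, -0.3]] sides(±35) [[-25.7, 34.2], [-25.9, -36.2], [38.9, 34.4], [38.7, -36.9]]
180 [(248, 21), (249, 62), (250, 51), (251, 21), (261, -23), (262, -33), (263, 27), (264, 91), (268, -58), (269, -38), (289, 18), (290, 59), (291, 29), (294, -46), (295, -18), (308, -35), (309, -51), (310, -48)]
188 [(242, -13), (248, 14), (249, 49), (250, 57), (251, 35), (263, 24), (264, 36), (268, -65), (269, -45), (289, 17), (290, 62), (291, 32), (294, -34), (295, -32), (308, -36), (309, -60), (310, -37)]
192 [(249, 48), (250, 56), (251, 33), (263, 19), (264, 37), (268, -58), (269, -52), (289, 16), (290, 67), (291, 28), (294, -29), (295, -30), (308, -39), (309, -66), (310, -32)]
[(142, -27), (143, -29), (144, -22), (146, -13), (154, 13), (157, 43), (193, 13), (197, -46), (198, -49), (199, -20)]
cell sides z72 [[-6.2, 14.7], [-6.2, -16.0], [-21.7, -0.6]]
turn [-0.0014  0.0024 -0.0038]
turn [3.8000e-03 2.2000e-03 3.1378e+00]
shift [ 0.0076 -0.0023  0.048 ] q [-0.002  0.566 -0.524  1.879  0.387  0.799 -0.583]
```

Scaled: 0.218 m / 0.5 = 0.436, 0.0064 m / 0.5 = 0.0128, -0.004 rad / 4 = -0.001.

Request:
{"name": "pendant", "arguments": {"rows": [0.6,0.0128,-0.0032,0.1,-0.0003,0.0005,-0.001,0.6,0.0128,-0.0032,0.2,-0.0003,0.0005,-0.001,0.6,0.0128,-0.0032,0.26,-0.0003,0.0005,-0.001,0.6,0.0128,-0.0032,0.32,-0.0003,0.0005,-0.001,0.6,0.0128,-0.0032,0.38,-0.0003,0.0005,-0.001,0.6,0.0128,-0.0032,0.436,-0.0003,0.0005,-0.001,0.6,0.0128,-0.0032,0.436,-0.0003,0.0005,-0.001,0.6,0.0128,-0.0032,0.436,-0.0003,0.0005,-0.001]}}

```text
clock: 6.2
tool_pos: [0.4945, 0.1296, 0.0309]
eef_rot: [0.65, 0.76, 0.0, 0.0]
contact_force: [-1.1, 0.4, 0.2]
opening: 0.598
finger_force: 0.0
```

Request:
{"name": "pendant", "arguments": {"rows": [0.3,0,0,0,0,0,0,0.3,0,0,0,0,0,0,0.3,0,0,0,0,0,0,0.3,0,0,0,0,0,0,0.3,0,0,0,0,0,0,0.3,0,0,0,0,0,0], "squeeze": 25}}

```text
clock: 6.8
tool_pos: [0.4945, 0.1314, 0.0317]
eef_rot: [0.649, 0.761, 0.001, 0.0]
contact_force: [-0.7, -0.3, 6.7]
opening: 0.336
finger_force: 25.0
```

Scaled: -0.22 m / 0.5 = -0.44, -0.19 m / 0.5 = -0.38.

Request:
{"name": "pendant", "arguments": {"rows": [0,0,0,-0.02,0,0,0,0,0,0,-0.06,0,0,0,0,0,0,-0.12,0,0,0,0,0,0,-0.2,0,0,0,0,0,0,-0.3,0,0,0,0,0,0,-0.38,0,0,0,0,0,0,-0.44,0,0,0,0,0,0,-0.44,0,0,0]}}

```text
clock: 7.6
tool_pos: [0.4956, 0.1321, 0.255]
eef_rot: [0.649, 0.761, 0.005, 0.002]
contact_force: [0.2, -0.4, -1.9]
opening: 0.336
finger_force: 25.0
```

Run:
```python
from h import *
p=camera_params('wrist');im=snapshot('wrist');cv2.imwrite("pics/w4.png",im[:,:,::-1])
s=get_state();print(s['opening'],s['finger_force'],s['q'].round(3))
th=np.radians(109.8)
todelta([.5462,-.1864,.25],th-np.pi/2)
```

```text
0.3363105281873549 24.994522584602237 [ 0.002  0.562 -0.555  1.88   0.398  0.806 -0.606]
turn [ 0.0051 -0.0018 -0.1878]
turn [-2.7000e-03 -7.6000e-03  2.9538e+00]
shift [-0.3218  0.0013  0.0019] q [ 0.002  0.562 -0.555  1.88   0.398  0.806 -0.606]
```

View pics/w4.png

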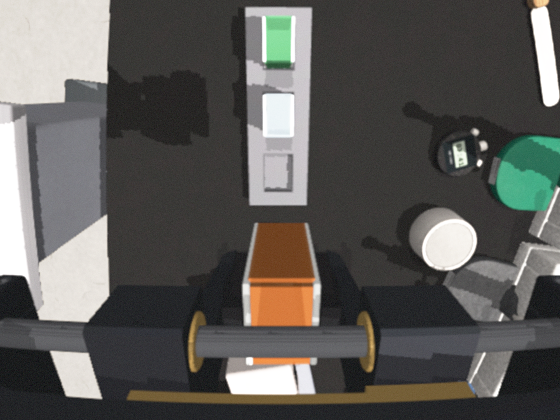

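The cell is held. Its upper window runs from row 224 (bottom edge) to row 283 (top edge), columns about 247–316, with the far top edge near row 362. The other cells are still in the rack. Next I'll work out the cell's offset and tilt in the tool frame.

Run:
```python
from h import *
im=cv2.cvtColor(cv2.imread("pics/w4.png"),cv2.COLOR_BGR2RGB);p=camera_params('wrist');s=get_state()
T=R.from_quat(s['eef_rot']);c,_=ray(p,[[0,0]]);c=T.inv().apply(c-s['tool_pos'])
def pl(uv,z):
    d=T.inv().apply(ray(p,uv)[1]);return ((c+d*((z-c[2])/d[:,2])[:,None])*1000).round(1).tolist()
for cc in(262,270,281,292,300):
    col=im[210:372,cc].astype(int).sum(1);print(cc,[(i+210,int(d)) for i,d in enumerate(np.diff(col)) if abs(d)>45])
for rr in(228,250,275,290,310): 
    row=im[rr,235:330].astype(int).sum(1);print(rr,[(i+235,int(d)) for i,d in enumerate(np.diff(row)) if abs(d)>90])
print("cam",c.round(4))
print("bottom",pl([[260,224],[281,224],[304,224]],.0237),"top",pl([[250,283],[281,283],[312,283]],-.0403),"far",pl([[250,362],[281,362],[312,362]],-.0403))
```

```text
262 [(222, 52), (277, 79), (278, 57), (281, -66), (282, -75), (285, 47), (286, 70), (287, 54), (324, -46), (325, -85), (326, -64), (357, 93), (367, 79), (368, 118), (369, 54)]
270 [(277, 86), (278, 60), (281, -66), (282, -74), (286, 75), (287, 49), (324, -59), (325, -93), (326, -49), (357, 84), (358, 49), (366, 106), (367, 102)]
281 [(277, 70), (278, 70), (281, -62), (282, -62), (286, 74), (287, 54), (324, -57), (325, -93), (326, -56), (357, 88), (364, 61), (365, 115), (366, 69)]
292 [(277, 76), (278, 52), (281, -69), (282, -73), (285, 52), (286, 67), (325, -98), (357, 79), (358, 58), (366, 46)]
300 [(277, 78), (278, 68), (281, -59), (282, -98), (286, 99), (325, -115), (326, -49), (356, 49), (357, 89), (362, 55), (363, 102), (364, 53)]
228 [(252, 138), (253, 125), (256, -119), (304, 99), (308, -154)]
250 [(248, 146), (249, 105), (252, -110), (309, 109), (312, -108), (313, -150)]
275 [(242, 92), (243, 155), (244, 116), (247, -94), (248, -104), (313, 119), (317, -116), (318, -153), (319, -109)]
290 [(240, 126), (241, 229), (242, 230), (249, -106), (312, 111), (319, -202), (320, -257), (321, -127)]
310 [(242, 196), (243, 171), (318, -186), (319, -187)]
cam [ 0.0845 -0.0007 -0.1464]
bottom [[15.2, -12.4, 23.7], [15.2, -0.5, 23.7], [15.2, 12.4, 23.7]] top [[17.3, -12.3, -40.3], [17.3, -0.6, -40.3], [17.3, 11.1, -40.3]] far [[-21.7, -13.7, -40.3], [-21.6, -0.6, -40.3], [-21.7, 12.5, -40.3]]
```

Scaled: -0.319 m / 0.5 = -0.638, 0.002 m / 0.5 = 0.004, -0.188 rad / 4 = -0.047.

Request:
{"name": "pendant", "arguments": {"rows": [0,-0.04,0,0,0,0,0,0,-0.12,0,0,0.0013,-0.0005,-0.0125,0,-0.2,0.002,0,0.0013,-0.0005,-0.025,0,-0.28,0.002,0,0.0013,-0.0005,-0.0375,0,-0.36,0.002,0,0.0013,-0.0005,-0.047,0,-0.44,0.002,0,0.0013,-0.0005,-0.047,0,-0.52,0.002,0,0.0013,-0.0005,-0.047,0,-0.59,0.002,0,0.0013,-0.0005,-0.047,0,-0.63,0.002,0,0.0013,-0.0005,-0.047,0,-0.638,0.002,0.004,0.0013,-0.0005,-0.047]}}

```text
clock: 8.65
tool_pos: [0.5435, -0.1874, 0.2459]
eef_rot: [0.577, 0.817, -0.003, -0.002]
contact_force: [-0.4, -0.1, -2.6]
opening: 0.336
finger_force: 25.0
```

Request:
{"name": "pendant", "arguments": {"rows": [0,0,0,0,0,0,0,0,0,0,0,0,0,0,0,0,0,0,0,0,0]}}

```text
clock: 8.95
tool_pos: [0.5449, -0.1817, 0.248]
eef_rot: [0.573, 0.819, -0.001, -0.002]
contact_force: [0.2, 0.2, -1.9]
opening: 0.338
finger_force: 25.0
```

Run:
```python
from h import *
todelta([.5457,-.1835,.1117],np.radians(19.8))
p=camera_params('wrist');s=get_state();im=snapshot('wrist');cv2.imwrite("pics/w5.png",im[:,:,::-1])
cv2.imwrite("pics/t5.png",snapshot('top')[:,:,::-1])
```

```text
turn [-0.0039 -0.0012  0.0037]
turn [ 1.9000e-03 -6.1000e-03 -3.1379e+00]
shift [-0.0022  0.0007  0.1363] q [ 0.6    0.668 -0.622  1.695  0.465  0.936  0.146]
```

View pics/w5.png

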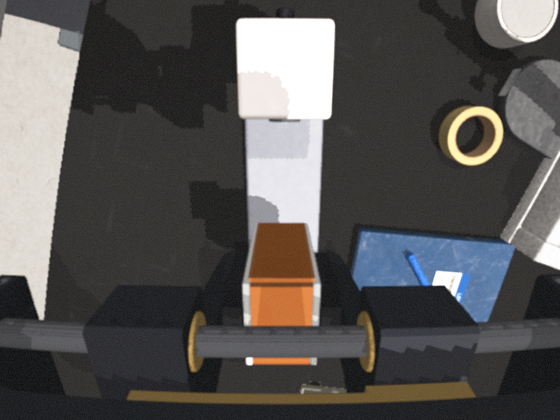

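The cell is above the gap. The detector head shows at columns 238–334, rows 18–118, and the base edges at columns 246 and 322. I'll check the frame again from here.

Run:
```python
from h import *
p=camera_params('wrist');im=cv2.cvtColor(cv2.imread("pics/w5.png"),cv2.COLOR_BGR2RGB)
th=np.radians(109.8);xp=np.array([np.cos(th),np.sin(th)]);yp=np.array([-xp[1],xp[0]]);O=np.array([.5462,-.1864])
pt=lambda q,z:np.round((lambda q:np.c_[q@xp,q@yp])(plane(p,q,z)[:,:2]-O)*1000,1).tolist()
g=cv2.cvtColor(im,cv2.COLOR_RGB2GRAY).astype(int)
m=blobs(hsv(im,(0,0,200),(180,40,255)),3000)
for s,c,b in m: 
    if c[1]<150:
        q=rect(p,b,.145);d=np.array(q[0])/1000-O;print('det',s,q,'center xp,yp',d@xp*1000,d@yp*1000)
for rr in(140,165,190,210):
    d=np.diff(g[rr,235:340]);L,Rr=235+d[:40].argmax()+.5,235+60+d[60:].argmin()+.5
    print(rr,L,Rr,pt([[L,rr],[Rr,rr]],.014))
# held cell in photometer frame: top-edge midpoints at tool heights
s=get_state();z=s['tool_pos'][2];print('cell top near/far',pt([[281,282],[281,366]],z+.0403),'bottom',pt([[281,222]],z-.0237),'sides',pt([[241.5,290],[320,290]],z+.0403))
p=camera_params('top');im=cv2.cvtColor(cv2.imread("pics/top0.png"),cv2.COLOR_BGR2RGB)
```

```text
det [    0    15    79   304 16086] ((331.9076232910156, -243.215576171875), (264.8431091308594, 65.01344299316406), 89.97627258300781) center xp,yp 19.13227101365077 220.86916628897666
det [  237    18    98   234 16259] ((530.6250610351562, -136.95718383789062), (68.8327865600586, 178.62681579589844), 19.836429595947266) center xp,yp 51.795617322766404 -2.0939961681659023
140 244.5 322.5 [[38.9, 43.4], [39.3, -47.3]]
165 245.5 321.5 [[9.3, 43.1], [9.7, -47.3]]
190 246.5 320.5 [[-21.6, 42.8], [-21.2, -47.4]]
210 247.5 319.5 [[-47.5, 42.3], [-47.1, -47.2]]
cell top near/far [[22.0, 0.0], [-19.5, -0.1]] bottom [[20.8, 0.2]] sides [[18.4, 15.1], [18.5, -14.8]]
```

Run:
```python
from h import *
p=camera_params('wrist');im=cv2.cvtColor(cv2.imread("pics/w5.png"),cv2.COLOR_BGR2RGB)
th=np.radians(109.8);xp=np.array([np.cos(th),np.sin(th)]);yp=np.array([-xp[1],xp[0]]);O=np.array([.5462,-.1864])
g=cv2.cvtColor(im,cv2.COLOR_RGB2GRAY).astype(int)
for c in(255,265,310,320):
    d=np.diff(g[5:130,c]);a=5+d[:30].argmax()+.5;b=105+d[100:].argmin()+.5
    q=plane(p,[[c,a],[c,b]],.145)[:,:2]-O;print(c,a,b,(q@xp*1000).round(1),(q@yp*1000).round(1))
todelta([.5457,-.1835,.1117],th-np.pi/2)
```

```text
255 17.5 116.5 [141.4  73.6] [19.  20.1]
265 17.5 116.5 [141.4  73.6] [12.  12.6]
310 17.5 118.5 [141.5  72.2] [-19.3 -21. ]
320 18.5 118.5 [140.9  72.3] [-26.2 -28.5]
turn [-0.0037 -0.0005  0.0028]
turn [ 8.0000e-04 -5.8000e-03 -3.1387e+00]
shift [-0.0014  0.0007  0.1365] q [ 0.6    0.667 -0.621  1.694  0.465  0.936  0.146]
```

Scaled: 0.1365 m / 0.5 = 0.273, 0.002 m / 0.5 = 0.004, 0.003 rad / 4 = 0.0008.

Request:
{"name": "pendant", "arguments": {"rows": [0,0.001,0.004,0.02,-0.001,0,0.0008,0,0.001,0.004,0.07,-0.001,0,0.0008,0,0.001,0.004,0.12,-0.001,0,0.0008,0,0.001,0.004,0.17,-0.001,0,0.0008,0,0.001,0.004,0.22,-0.001,0,0.0008,0,0.001,0.004,0.256,-0.001,0,0.0008,0,0.001,0.004,0.273,-0.001,0,0.0008,0,0.001,0.004,0.273,-0.001,0,0.0008,0,0.001,0.004,0.273,-0.001,0,0.0008,0,0.001,0.004,0.273,-0.001,0,0.0008]}}

```text
clock: 10.05
tool_pos: [0.547, -0.1828, 0.1126]
eef_rot: [0.576, 0.817, 0.001, 0.001]
contact_force: [0.1, -0.1, -2.4]
opening: 0.336
finger_force: 25.0
```

Run:
```python
from h import *
todelta([.5457,-.1835,.1117],np.radians(19.8))
im=snapshot('wrist');i2=snapshot('scene')
a=cv2.resize(i2[150:270,290:420],None,fx=4.6,fy=4.6,interpolation=2)[:,:598]
cv2.imwrite("pics/s6.png",a[:,:,::-1]);cv2.imwrite("pics/w6.png",im[:,:,::-1])
```

```text
turn [ 0.002   0.0008 -0.0026]
turn [ 1.300e-03 -3.200e-03  3.139e+00]
shift [-0.0002 -0.0015  0.0009] q [ 0.527  0.841 -0.495  1.811  0.626  0.649  0.002]
```

View pics/s6.png

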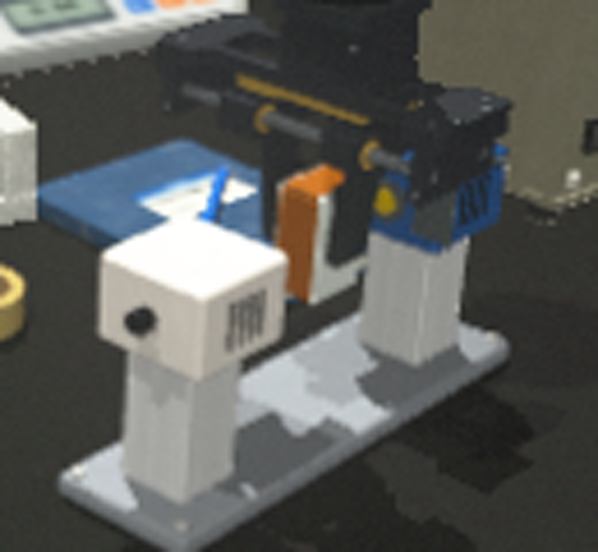

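View pics/w6.png

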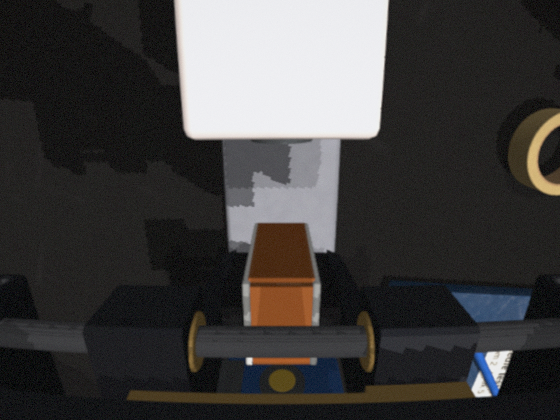

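The cell hangs upright between the heads. Its centre line is at column 281, against the lamp port at 282 and the detector head's centre at about 282. One numeric check remains before handing in.

Run:
```python
from h import *
p=camera_params('wrist')
th=np.radians(109.8);xp=np.array([np.cos(th),np.sin(th)]);yp=np.array([-xp[1],xp[0]]);O=np.array([.5462,-.1864])
pt=lambda q,z:np.round((lambda q:np.c_[q@xp,q@yp])(plane(p,q,z)[:,:2]-O)*1000,1).tolist()
z=get_state()['tool_pos'][2]
print('det edge/L/R',pt([[285,136],[182,110],[381,110]],.145),'base',pt([[225,180],[338,180]],.014))
print('cell top near/far',pt([[281,282],[281,366]],z+.0403),'bottom',pt([[281,222]],z-.0237),'sides',pt([[241.5,290],[320,290]],z+.0403))
todelta([.5457,-.1835,.1117],th-np.pi/2);s=get_state();print(s['clock'],s['contact_force'].round(1),abs(s['qd']).max())
```

```text
det edge/L/R [[74.1, -2.8], [83.2, 32.3], [83.0, -35.6]] base [[24.8, 41.8], [24.6, -46.0]]
cell top near/far [[20.9, -1.3], [-20.7, -1.2]] bottom [[19.6, -1.5]] sides [[17.4, 13.7], [17.3, -16.2]]
turn [ 0.0017  0.0008 -0.0027]
turn [ 1.2000e-03 -2.7000e-03  3.1389e+00]
shift [-0.0002 -0.0013  0.0008] q [ 0.527  0.841 -0.495  1.811  0.626  0.649  0.002]
10.15 [ 0.4 -0.4 -2.5] 0.0036744602276476968
```

The manual's scale: shifts go in shares of 500 mm and turns go in shares of 4 rad. Converting my numbers, 0.0015 m / 0.5 = 0.003, 0.0008 m / 0.5 = 0.0016.

Request:
{"name": "pendant", "arguments": {"rows": [0,0.003,0.001,0.0016,0,0,0,0,0.003,0.001,0.0016,0,0,0,0,0.003,0.001,0.0016,0,0,0,0,0.003,0.001,0.0016,0,0,0,0,0.003,0.001,0.0016,0,0,0,0,0.003,0.001,0.0016,0,0,0]}}

```text
clock: 10.75
tool_pos: [0.5462, -0.1812, 0.1108]
eef_rot: [0.576, 0.817, 0.0, -0.0]
contact_force: [-0.5, -0.0, -2.5]
opening: 0.337
finger_force: 25.0
```

```bash
python3 -c "
from plant import r, snapshot, camera_params, get_state
print(get_state()['qd'].round(3));print(r.finish_job())"
```

```text
[ 0.     0.001 -0.001 -0.     0.001  0.001 -0.   ]
the job is handed in; nothing more can be done
None
```

I slid the shutter open to its end stop, then took the amber cell from the rack by its frosted faces. I handed the job in at 10.75 s of the 54 s, with the cell held upright and still in the light path, centred to within about 2 mm by the wrist camera.

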